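Set up the bolt feeder: gate in, drive key meshed and held down

ROBOT

A 6-joint arm with a two-finger parallel gripper is mounted at the origin on the work surface. World frame = base frame: x ahead of the robot, y to its left, z up, the work surface at z = 0. Lengths are in m, angles in rad, forces in N, time in s.
With the tool pointing down it reaches from about 0.35 to 0.925 m from the base axis. Payload 6.4 kg.
Tool frame: the origin (TCP) lies where the fingers leave the gripper's body, on its centre line; the fingertips stand 73 mm ahead of it and the grasp point (between the pads) lies 54 mm ahead of it; z points along the fingers, y is the direction in which the jaws open and shut (so a half turn about z gives the same grasp; the last joint's range is limited). The gripper opens to 85 mm and grips with 20 to 120 N. Pads are 22 mm wide; open, the fingers measure 114 mm over their backs; the gripper's body (76 mm by 85 mm) begins 54 mm behind the grasp point. The pads swing forward as they close: fully open they stand 13 mm farther back than shut.
Start: joints at [-1.362, 0.245, 1.558, -0, 1.339, -0.174], TCP at [0.243, -0.603, 0.304] pointing down, gripper open.
Joint ranges: [-3.13, 3.13], [-1.02, 2.26], [0.13, 2.54], [-0.95, 4.09], [0.21, 2.88], [-2.74, 2.74]. Speed limits (rad/s): [2.57, 2.57, 3.14, 3.14, 3.14, 3.14].

INTERFACE

Orientations are given as a 3x3 rotation matrix whose columns are the frame's x, y, z axes.
In Python, from station import state, grab_frame, get_calibration, job_done gives the robot as it stands.
- The arm moves only by the tool move_arm, never from a script. Its argument "commands" is a list of rows, each a list of 3 entries, a list of its own where there are three numbers: the finger opening in mm, from 0 to 85.4, then the shift along the tool's x, y, z in units of 25 mm (1.0 is 25 mm), then the turn, a rotation vector about the tool's x, y, z in units of 8 degrees (1.0 is 8 degrees). In form: [[gripper, [tx, ty, tz], [ax, ay, az]], ...]. A call has 1 to 20 rows; each row is the pose to reach, as a shift and turn from the pose commanded when the call began, along the tool's axes at that moment; what a row does not reach only later rows make up. A row lasts 1/8 s, in which the tool goes at most 62.5 mm and 10.7 degrees, less where a joint would pass 70% of its speed; a pose out of reach is approached as far as the arm can. A call with a gripper value outside its range is refused whole. The fingers move at their own pace and stop on an object; the grip force is fixed at half the most. Time passes only in rows, so rows that repeat a pose let the fingers close. It gives the time, the measured TCP pose, the force and the opening at its end, in the units of the state.
- state(): the state, without advancing time (a new reading comes with each control period).
- grab_frame(name): name is "scene" or "top" or "wrist"; returns the picture (384x512x3 uint8, blue, green, red); there is no depth.
- get_calibration(name): a dict with "intrinsics" (3x3 intrinsics, pixels), "xyz" and "attitude" of the camera in the world. Camera axes: x right, y up, looking along -z (the intrinsics and any distortion apply to the point x, -y, -z); pixel columns grow to the right and rows downward; lengths in m; the calibration is good to about 2 mm. A picture is of the moment at which its call begins: read the wrist's pose just before it. get_calibration takes no time and is no camera call; for the wrist camera it gives the pose at the moment of the call.
- job_done(): hands the job in, once; it reports no verdict.
The state is a dict: "time_s": time; "q": joint angles; "joint_velocities": joint speeds; "joint_efforts": joint torques, N m; "tcp_pos": TCP position; "tcp_rot": TCP orientation; "force": force on the tool from outside, world axes, zero at the start; "torque": the same for the moment, N m; "grip_width": finger opening in m.
Only numpy, scipy, OpenCV 4.12 (cv2) and the standard library are available. Lean on these libraries where they do the work, as an engineer would, in place of code of your own. Each camera call takes 0.05 s, during which the arm holds its last target.

TASK

Get the bolt feeder ready: first slide the flat gate plate fully down into the feeder's slot so that its grip bar sits flush on the housing, and let go of it. Then take the drive key from its rest, turn it until its splines line up with the keyways of the feeder's clutch hub, push it fully home against the spring until its flange sits on the hub, and finish while still holding it pressed down there. Leave the standing bolt, the big nut and the carton where they are.

Things in the scene. Friction and masses are not known exactly. Their poses are not given: they have to be found in the camera images.
- feeder: Bolt feeder, fixed to the bench: blue housing 220 (x) x 260 (y) x 70 mm high, origin under its centre, x away from the robot at yaw 0. On top: the slot, the clutch hub 130 mm beside it on the +y side, and on the +x side a low tray of bolts (walls 28 mm high, starting 57 mm from the slot's and hub's centres).
- slot_mouth (a point): Centre of the slot's mouth, level with the housing's top (70 mm above the bench). x along the slot, z up. Slot: 60 mm long (x), 8.5 mm wide (y), 50 mm deep, 2 mm chamfer at the mouth. Gate fully home: its origin at this point, its x along this x, either way round.
- hub_mouth (a point): Centre of the hub's rim, 100 mm above the bench. Hub: steel ring 52 mm across, 30 mm high, turned at random, held by stiff friction (0.4 N m). z up; four keyways along +x, -x, +y, -y of this frame, 8 mm wide, reaching 16 mm from the axis, mouth chamfer 1.5 mm. The key meshes at any of four quarter turns, within 0.07 rad. Key fully home: its origin at this point, flange on rim.
- plunger (a joint): How far the spring plunger inside the hub is pressed down, in m: 0 when free (its top 14 mm below the rim), 0.010 when the key is fully home. Spring force 4 N at 0, 9 N at 0.010, more than the key's weight: it lifts the key again when nobody presses.
- gate: Gate plate, aluminium, 0.12 kg: slab 56 mm wide (x), 6 mm thick (y), 44 mm tall, below a grip bar 60 mm long (x), 16 mm thick (y), 26 mm tall. Origin: centre of the bar's underside; z up: bar z 0 to 26 mm, slab z -44 to 0 mm, lowest 3 mm tapered. Same after a half turn. Starts upright in its rest, origin 60 mm above the bench.
- key: Drive key, 0.13 kg (+-30%): steel flange 48 mm across, 6 mm thick; on it a black grip wing 44 mm long (x), 14 mm thick (y), 34 mm tall; below it a stem 24 mm long: core 16 mm across, four splines 6 mm wide along +x, -x, +y, -y reaching 15 mm from the axis, lowest 4 mm tapered. Origin: centre of the flange's underside, z up. Starts in its rest, origin 50 mm above the bench.
- plate_rest: The gate's rest, fixed: grey plastic block 110 (x) x 70 x 60 mm high, origin under its centre; the slab hangs in a loose groove along x, the bar lies on top. The two rests stand on opposite sides of the feeder, either way round.
- key_rest: The key's rest, fixed: grey plastic block 90 x 90 x 50 mm high, origin under its centre; the stem hangs in a loose round hole, the flange lies on top.
- bolt: Bystander: a large steel bolt standing on its hexagonal head (34 mm across corners), 73 mm tall; origin under its centre.
- nut: Bystander: a big steel nut lying flat, 54 mm across corners, 24 mm high; origin under its centre.
- carton: Bystander: a small cardboard carton, 80 x 110 mm, 50 mm high; origin under its centre.
Mind the look-alikes: they are no part of the job. There is more than one size of the gate; the job needs the larger.

How it is judged:
On the way, in this order (a step that is already met when the one before it is completed fails the run):
1. the gate plate is fully down in the slot and let go (z of gate in the frame of slot_mouth below 0.003 m and horizontal distance between gate and slot_mouth below 0.005 m and angle between the x axis of gate and the x axis of slot_mouth, either way round below 0.1 rad and contact force between the fingers and gate below 0.5 N), for 0.2 s.
2. the key is meshed in the hub, fully home and pressed down (z of key in the frame of hub_mouth below 0.0025 m and horizontal distance between key and hub_mouth below 0.004 m and value of joint plunger above 0.0075 m and contact force between the fingers and key above 2 N), for 0.3 s.
At the end, for the whole second after the job is handed in: Gate home in slot (bar within 3 mm of housing, 5 mm of centre, 0.1 rad). Key upright, still, meshed in hub: flange within 2.5 mm of rim, 4 mm of axis; plunger pressed over 7.5 mm; fingers still hold it down (at least 2 N fingers on key and key on feeder) (all of step 2 and z of gate in the frame of slot_mouth below 0.003 m and horizontal distance between gate and slot_mouth below 0.005 m and angle between the x axis of gate and the x axis of slot_mouth, either way round below 0.1 rad and angle between key's own z axis and vertical below 0.1 rad and contact force between key and feeder above 2 N and linear speed of key below 0.02 m/s); the arm keeps its last pose, push and grip.
It fails at once if a bystander was pushed away or knocked over (distance of any of bolt, nut, carton from where it was at the start of the episode above 0.03 m or angle between bolt's own z axis and vertical above 0.6 rad).
It also fails if it takes over 67 s, if anything falls off the work surface, if the arm or the gripper's body presses on something with over 40 N, if the wrist force passes 120 N, or if a joint passes its speed limit or range.

## Working session

There is one attempt and no reset: what is moved stays moved. The work goes in short steps, Python scripts to look and compute and a tool call to move; the robot and the scene stay as the last step left them, time stands still between calls to the robot, and variables do not carry over. Pictures are saved under pics/ and viewed, and the job is handed in when it is done.

Besides the shell and the picture viewer there is one more tool, called after "Request:" by a JSON object that holds its "fn" and its "kwargs", one argument or row to a line. move_arm: Moves the arm, as the interface text tells. Its arguments: {"type":"object","properties":{"commands":{"type":"array"}},"required":["commands"]}

```bash
ls; mkdir -p pics; python3 - <<'E'
from station import state, grab_frame, get_calibration
import cv2,numpy as np
s=state(); print(s)
for n in ("scene","top","wrist"):
    c=get_calibration(n); print(n,c)
    cv2.imwrite(f"pics/{n}0.png",grab_frame(n))
E
```

```text
pics
{'time_s': 0.0, 'q': array([-1.36208170e+00,  2.45849374e-01,  1.55898783e+00,  3.07924455e-05,
        1.33871359e+00, -1.74105064e-01]), 'joint_velocities': array([-5.51693960e-04, -2.51614820e-05, -1.02052280e-03,  2.79212805e-04,
        4.50723311e-04, -1.03244274e-04]), 'joint_efforts': array([-1.06811542e-03, -4.29517758e+01, -3.26125181e+01, -1.29490513e-04,
        5.38878579e-03,  1.41077217e-05]), 'tcp_pos': array([ 0.24272077, -0.60253982,  0.30277168]), 'tcp_rot': array([[ 9.27617791e-01,  3.73530578e-01, -3.76415273e-04],
       [ 3.73530585e-01, -9.27615873e-01,  1.92185440e-03],
       [ 3.68702604e-04, -1.92334895e-03, -9.99998082e-01]]), 'force': array([ 0.91810518, -0.20117821,  0.35518861]), 'torque': array([-0.0211912 ,  0.05854834,  0.0124086 ]), 'grip_width': 0.08545009162794276}
scene {'intrinsics': array([[395.58423564,   0.        , 259.99081787],
       [  0.        , 395.58423564, 197.52802986],
       [  0.        ,   0.        ,   1.        ]]), 'xyz': array([1.11581561, 0.55682896, 0.84975806]), 'attitude': array([[-0.67896219, -0.52270808,  0.5155
[... 177 characters left out ...]
     [  0.        , 352.3831912 , 184.99081441],
       [  0.        ,   0.        ,   1.        ]]), 'xyz': array([0.41181177, 0.0424023 , 0.98123255]), 'attitude': array([[-0.00262554,  0.98525947, -0.17104643],
       [-0.99983936, -0.00561911, -0.0170197 ],
       [-0.01772995,  0.17097427,  0.98511596]])}
wrist {'intrinsics': array([[323.8519936 ,   0.        , 257.39916469],
       [  0.        , 323.8519936 , 193.0170148 ],
       [  0.        ,   0.        ,   1.        ]]), 'xyz': array([ 0.30718028, -0.57630801,  0.37292946]), 'attitude': array([[ 0.37274196,  0.8935018 ,  0.25043555],
       [-0.92793431,  0.35924846,  0.0993905 ],
       [-0.001163  , -0.26943475,  0.96301795]])}
```

View pics/scene0.png

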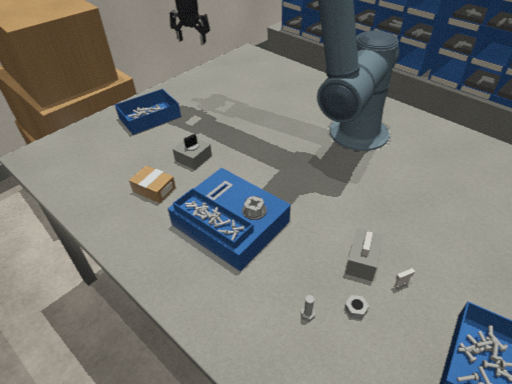

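View pics/top0.png

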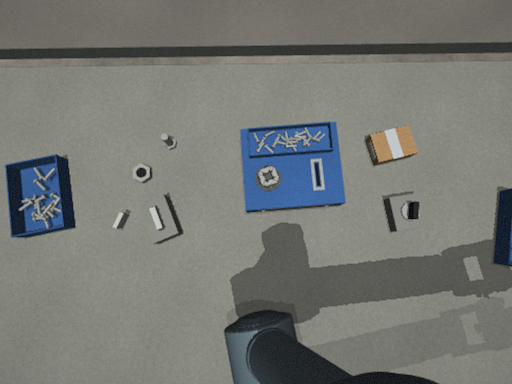

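View pics/wrist0.png

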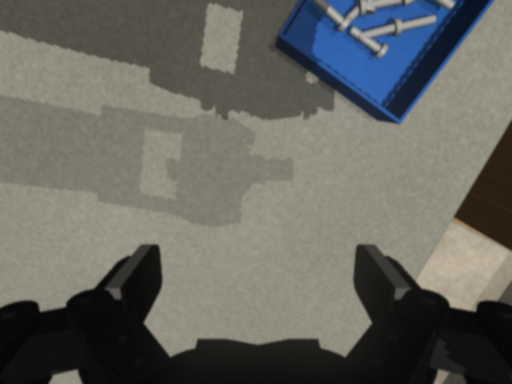

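Top view: the feeder is at about px (293,167), with the slot at (318,175) and the hub at (268,177). The larger gate is in its rest at (156,218), and a small look-alike stands at (120,220). The key rest is at (402,212), with the carton, bolt and nut nearby. I'll enlarge these areas.

```bash
cat > h.py <<'E'
import numpy as np,cv2
from station import state, grab_frame, get_calibration
def ray(cal,uv):
    K=cal["intrinsics"];uv=np.atleast_2d(np.asarray(uv,float))
    d=np.stack([(uv[:,0]-K[0,2])/K[0,0],-(uv[:,1]-K[1,2])/K[1,1],-np.ones(len(uv))],1)
    return np.asarray(cal["xyz"]),d@np.asarray(cal["attitude"]).T
def onplane(cal,uv,z):
    o,d=ray(cal,uv); return o+d*((z-o[2])/d[:,2])[:,None]
def proj(cal,P):
    K=cal["intrinsics"];p=(np.atleast_2d(P)-cal["xyz"])@np.asarray(cal["attitude"])
    return np.stack([K[0,2]+K[0,0]*p[:,0]/-p[:,2],K[1,2]-K[1,1]*p[:,1]/-p[:,2]],1)
def tri(c1,u1,c2,u2):
    o1,d1=ray(c1,u1);o2,d2=ray(c2,u2);d1=d1[0]/np.linalg.norm(d1);d2=d2[0]/np.linalg.norm(d2)
    A=np.stack([d1,-d2],1);t=np.linalg.lstsq(A,o2-o1,rcond=None)[0]
    a=o1+t[0]*d1;b=o2+t[1]*d2;return (a+b)/2,np.linalg.norm(a-b)
def crop(im,x0,y0,x1,y1,k,name):
    cv2.imwrite("pics/"+name,cv2.resize(im[y0:y1,x0:x1],None,fx=k,fy=k,interpolation=cv2.INTER_CUBIC))
E
python3 - <<'E'
from h import *
t=cv2.imread("pics/top0.png");s=cv2.imread("pics/scene0.png")
crop(t,230,110,430,240,4,"t_feed.png");crop(t,100,120,220,250,4,"t_gate.png");
crop(s,120,125,310,275,4,"s_feed.png");crop(s,290,220,430,330,5,"s_gate.png")
E
```

```text
(no output)
```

View pics/t_feed.png

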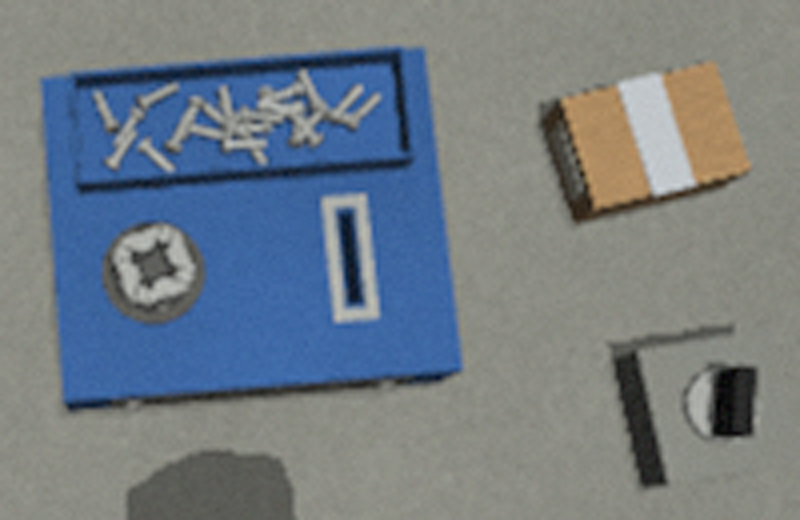

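View pics/t_gate.png

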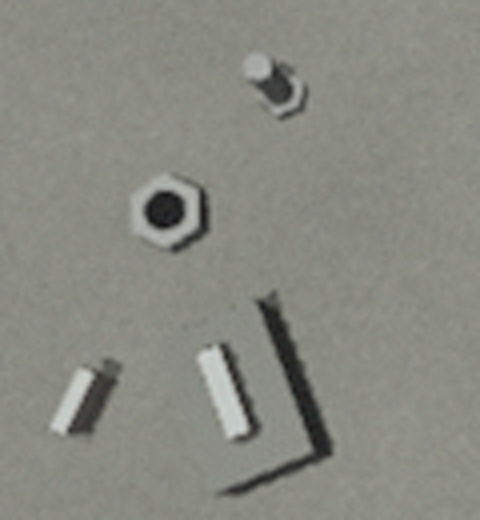

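View pics/s_feed.png

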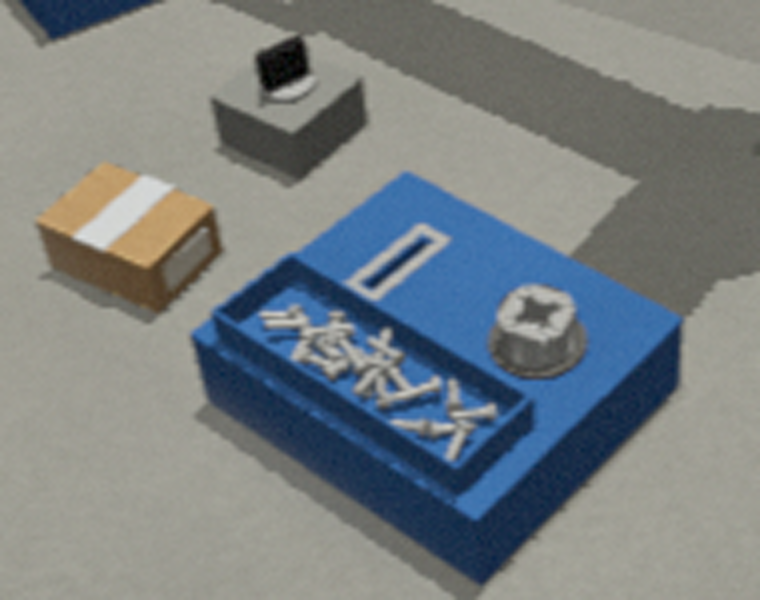

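View pics/s_gate.png

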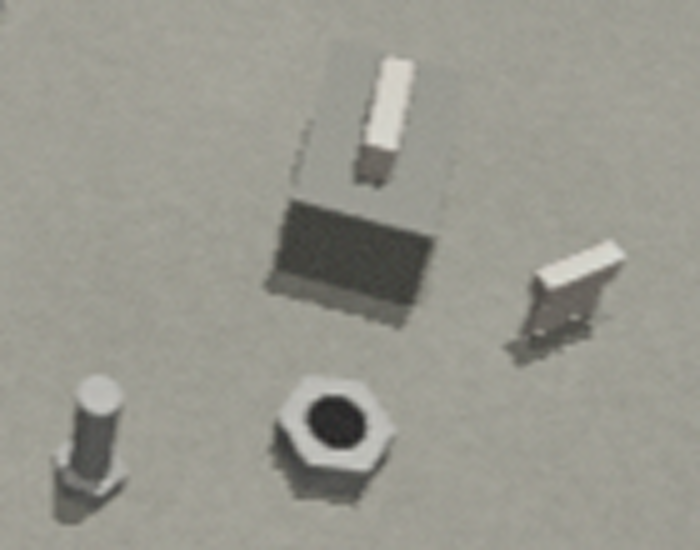

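```bash
python3 - <<'E'
from h import *
T=get_calibration("top");S=get_calibration("scene")
def P(c,x,y,x0,y0,k): return [x0+(x+.5)/k-.5,y0+(y+.5)/k-.5]
g=lambda x,y:P(0,x,y,100,120,4)
f=lambda x,y:P(0,x,y,230,110,4)
sf=lambda x,y:P(0,x,y,120,125,4)
sg=lambda x,y:P(0,x,y,290,220,5)
print("gate top",onplane(T,[g(226,392)],.086), "ends",onplane(T,[g(210,348),g(242,437)],.086))
print("tri",tri(T,g(221,394),S,sg(390,103)))
print("slot",onplane(T,[f(352,257)],.07),"ends",onplane(T,[f(346,208),f(356,304)],.07),tri(T,f(352,257),S,sf(404,261)))
print("hub",onplane(T,[f(153,264)],.1),tri(T,f(153,264),S,sf(537,311)))
print("feeder corners",onplane(T,[f(42,78),f(424,48),f(462,372),f(64,402)],.07))
print("key",onplane(T,[f(735,402)],.09),tri(T,f(735,400),S,sf(283,64)))
print("carton",onplane(T,[f(655,140)],.05)); print("small gate",onplane(T,[g(74,402)],.05))
print("bolt",onplane(T,[g(258,67)],.073),"nut",onplane(T,[g(168,212)],.024))
E
```

```text
gate top [[0.48423525 0.3181557  0.086     ]] ends [[0.51247106 0.32979944 0.086     ]
 [0.45568154 0.30661232 0.086     ]]
tri (array([0.4837624 , 0.32195173, 0.08161763]), np.float64(0.0016398629981815886))
slot [[ 0.59882272 -0.098721    0.07      ]] ends [[ 0.63194066 -0.09580218  0.07      ]
 [ 0.56744199 -0.10034282  0.07      ]] (array([ 0.59699314, -0.09635885,  0.06915746]), np.float64(0.006205612398560874))
hub [[0.58890867 0.03251459 0.1       ]] (array([0.5891058 , 0.03262924, 0.09850075]), np.float64(0.0003325802043308073))
feeder corners [[ 0.72350008  0.10617896  0.07      ]
 [ 0.74238468 -0.15167875  0.07      ]
 [ 0.5223706  -0.16737428  0.07      ]
 [ 0.50402805  0.09055981  0.07      ]]
key [[ 0.50013845 -0.33292732  0.09      ]] (array([ 0.50244204, -0.3397722 ,  0.07117009]), np.float64(0.0027123636947510204))
carton [[ 0.68275229 -0.30964866  0.05      ]]
small gate [[0.48092429 0.43038081 0.05      ]]
bolt [[0.70386896 0.31079236 0.073     ]] nut [[0.61490029 0.38384739 0.024     ]]
```

Request:
{"fn": "move_arm", "kwargs": {
  "commands": [
    [85, [19.2, -17, 0], [0, 0, 2.24]],
    [85, [19.2, -17, 0], [0, 0, 2.24]],
    [85, [19.2, -17, 0], [0, 0, 2.24]],
    [85, [19.2, -17, 0], [0, 0, 2.24]],
    [85, [19.2, -17, 0], [0, 0, 2.24]],
    [85, [19.2, -17, 0], [0, 0, 2.24]],
    [85, [19.2, -17, 0], [0, 0, 2.24]],
    [85, [19.2, -17, 0], [0, 0, 2.24]],
    [85, [19.2, -17, 0], [0, 0, 2.24]],
    [85, [19.2, -17, 0], [0, 0, 2.24]],
    [85, [19.2, -17, 0], [0, 0, 2.24]],
    [85, [19.2, -17, 0], [0, 0, 2.24]],
    [85, [19.2, -17, 0], [0, 0, 2.24]],
    [85, [19.2, -17, 0], [0, 0, 2.24]]
  ]
}}

```text
time_s: 1.9
tcp_pos: [0.529, -0.0308, 0.3039]
tcp_rot: [[0.998, 0.068, -0.0], [0.068, -0.998, -0.0], [-0.0, 0.0, -1.0]]
force: [0.5, -0.3, -0.0]
grip_width: 0.0849
```

```bash
python3 - <<'E'
from h import *
import pickle
s=state();c=get_calibration("wrist");im=grab_frame("wrist");print(s['time_s'],s['tcp_pos'],s['tcp_rot'][:,0],s['q'],c['xyz'])
cv2.imwrite("pics/wA.png",im);pickle.dump((s,c),open("wA.pkl","wb"))
E
```

```text
1.9 [ 0.52895455 -0.0307513   0.30386474] [ 9.97702965e-01  6.77405352e-02 -1.13530645e-04] [-2.72154475e-01 -3.79976013e-02  1.86378595e+00 -1.85809642e-04
  1.31586114e+00  1.23089626e+00] [ 0.59819581 -0.02527104  0.37389535]
```

View pics/wA.png

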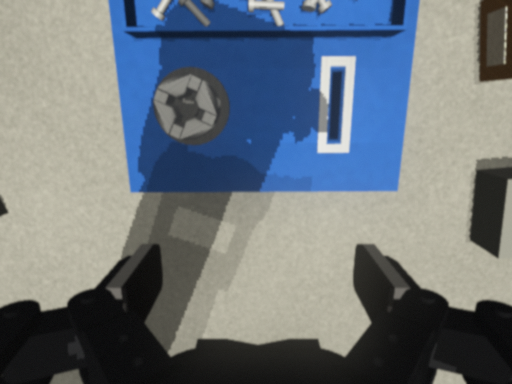

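Request:
{"fn": "move_arm", "kwargs": {
  "commands": [
    [85, [3, -1, 2.5], [0, 0, 0]],
    [85, [3, -1, 2.5], [0, 0, 0]],
    [85, [3, -1, 2.5], [0, 0, 0]],
    [85, [3, -1, 2.5], [0, 0, 0]]
  ]
}}

```text
time_s: 2.45
tcp_pos: [0.6023, 0.0, 0.2419]
tcp_rot: [[0.998, 0.069, 0.0], [0.069, -0.998, -0.0], [0.0, 0.0, -1.0]]
force: [0.2, 0.2, 0.3]
grip_width: 0.0851
```

```bash
python3 - <<'E'
from h import *
import pickle
s=state();c=get_calibration("wrist");im=grab_frame("wrist");print(s['time_s'],s['tcp_pos'],s['tcp_rot'][:,0],s['q'],c['xyz'])
cv2.imwrite("pics/wB.png",im);pickle.dump((s,c),open("wB.pkl","wb"))
a=cv2.imread("pics/wA.png");crop(a,140,50,240,150,6,"wA_hub.png");crop(a,300,40,380,170,4,"wA_slot.png")
E
```

```text
2.45 [6.02268780e-01 2.62681863e-05 2.41900943e-01] [9.97606649e-01 6.91436833e-02 3.54176019e-04] [-1.87967311e-01  1.97135275e-01  1.73236154e+00 -1.92962674e-04
  1.21168212e+00  1.31369794e+00] [0.67146651 0.00563505 0.31193884]
```

View pics/wB.png

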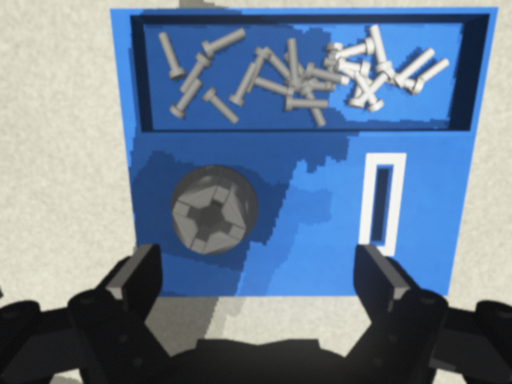

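View pics/wA_hub.png

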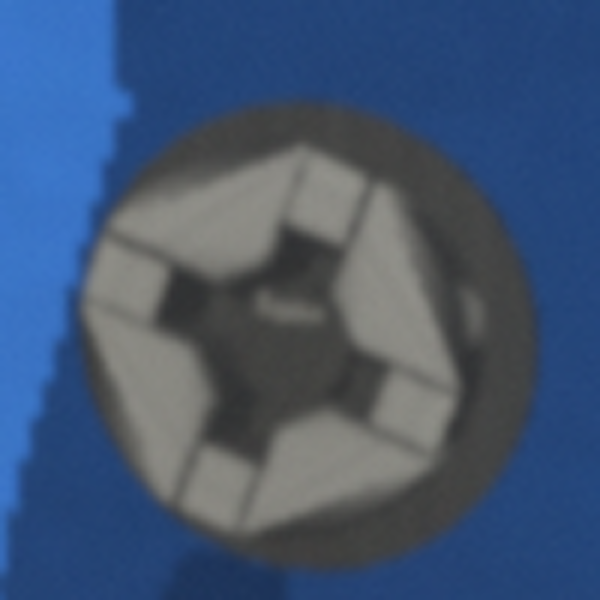

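```bash
python3 - <<'E'
from h import *
b=cv2.imread("pics/wB.png");crop(b,160,155,270,265,5,"wB_hub.png");crop(b,340,140,430,265,4,"wB_slot.png")
E
```

```text
(no output)
```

View pics/wB_hub.png

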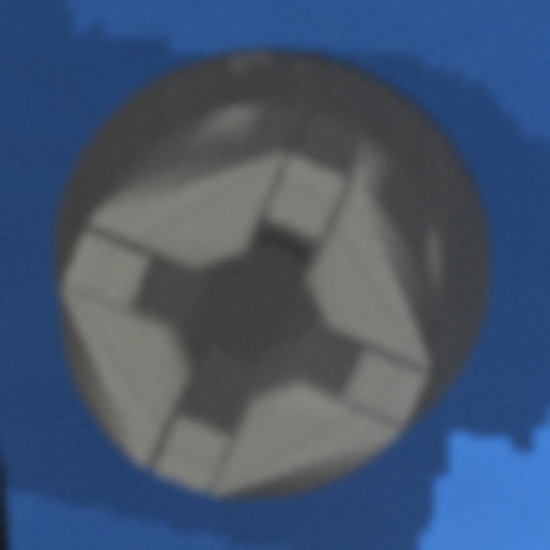

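View pics/wB_slot.png

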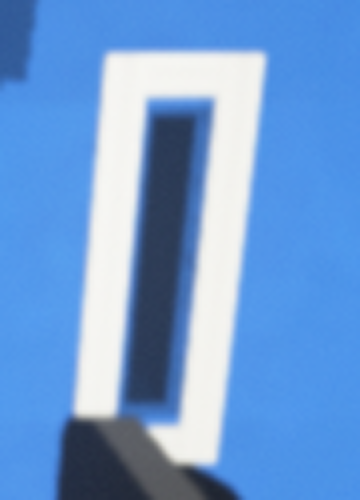

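View pics/wA_slot.png

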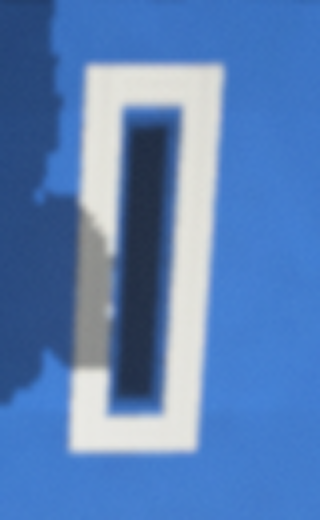

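```bash
python3 - <<'E'
from h import *
import pickle
A=pickle.load(open("wA.pkl","rb"))[1];B=pickle.load(open("wB.pkl","rb"))[1]
P=lambda pts,x0,y0,k:[[x0+(x+.5)/k-.5,y0+(y+.5)/k-.5] for x,y in pts]
sa=P([(124,107),(183,107),(164,414),(108,414),(86,65),(225,65),(198,452)],300,40,4)
sb=P([(147,98),(216,98),(180,424),(117,419),(107,52),(267,52),(217,464)],340,140,4)
ha=P([(328,197),(412,410),(215,490),(125,280)],140,50,6)
hb=P([(303,195),(386,387),(197,454),(104,270)],160,155,5)
for n,a,b,z in(("slot",sa,sb,.07),("hub",ha,hb,.1)):
    t=[tri(A,x,B,y) for x,y in zip(a,b)]
    print(n,"tri",np.round([x[0] for x in t],4).tolist(),[round(x[1]*1e3,1) for x in t])
    for c,q in((A,a),(B,b)):
        p=onplane(c,q,z)[:,:2]; m=p[:4].mean(0)
        print(" plane",np.round(m,4),"full",np.round(p,4).tolist())
        if n=="slot": d=p[0]+p[1]-p[2]-p[3];print("  yaw",np.arctan2(d[1],d[0]),np.linalg.norm(d)/2)
        else:
            an=[np.arctan2(*(x-m)[::-1]) for x in p];print("  ang",np.round(np.degrees(an),1),[round(float(np.linalg.norm(x-m))*1e3,1) for x in p])
            print("  mod", np.degrees(np.angle(np.mean(np.exp(4j*np.array(an))))/4))
E
```

```text
slot tri [[0.6328, -0.0876, 0.07], [0.6337, -0.1005, 0.0701], [0.5667, -0.1055, 0.07], [0.5658, -0.0932, 0.0674], [0.6409, -0.0784, 0.0701], [0.6429, -0.1086, 0.0696], [0.5584, -0.1146, 0.0699]] [np.float64(0.1), np.float64(0.0), np.float64(0.1), np.float64(0.5), np.float64(0.3), np.float64(0.1), np.float64(0.2)]
 plane [ 0.5998 -0.0965] full [[0.6328, -0.0876], [0.6337, -0.1005], [0.5668, -0.1055], [0.5659, -0.0924], [0.6408, -0.0783], [0.6428, -0.1085], [0.5585, -0.1147]]
  yaw 0.07317701509586465 0.06711849993300423
 plane [ 0.6    -0.0964] full [[0.6328, -0.0875], [0.6337, -0.1005], [0.5667, -0.1054], [0.567, -0.0924], [0.6409, -0.0785], [0.643, -0.1085], [0.5584, -0.1145]]
  yaw 0.07384039579131461 0.06656422077880117
hub tri [[0.6101, 0.0265, 0.0994], [0.5832, 0.014, 0.1006], [0.5705, 0.0408, 0.0995], [0.5977, 0.0534, 0.1]] [np.float64(0.5), np.float64(0.2), np.float64(1.0), np.float64(0.3)]
 plane [0.5904 0.0337] full [[0.6101, 0.0261], [0.5831, 0.0142], [0.5705, 0.0412], [0.5977, 0.0533]]
  ang [ -21.  -110.3  159.3   69.5] [21.2, 20.8, 21.3, 20.9]
  mod -20.61260326986506
 plane [0.5904 0.0336] full [[0.6102, 0.0266], [0.583, 0.0139], [0.5709, 0.0402], [0.5976, 0.0536]]
  ang [ -19.4 -110.8  161.2   70.2] [21.0, 21.0, 20.6, 21.2]
  mod -19.695231799258558
```

Request:
{"fn": "move_arm", "kwargs": {
  "commands": [
    [85, [-5.6, -12.4, -1.1], [0, 0, -2.29]],
    [85, [-5.6, -12.4, -1.1], [0, 0, -2.29]],
    [85, [-5.6, -12.4, -1.1], [0, 0, -2.29]],
    [85, [-5.6, -12.4, -1.1], [0, 0, -2.29]],
    [85, [-5.6, -12.4, -1.1], [0, 0, -2.29]],
    [85, [-5.6, -12.4, -1.1], [0, 0, -2.29]],
    [85, [-5.6, -12.4, -1.1], [0, 0, -2.29]],
    [85, [-5.6, -12.4, -1.1], [0, 0, -2.29]]
  ]
}}

```text
time_s: 3.5
tcp_pos: [0.4414, 0.2994, 0.2697]
tcp_rot: [[0.925, 0.379, 0.002], [0.379, -0.925, 0.0], [0.002, 0.0, -1.0]]
force: [-0.0, -0.1, -0.7]
grip_width: 0.0852
```

```bash
cat > snap.py <<'E'
import sys,pickle
from h import *
n=sys.argv[1]
s=state();c=get_calibration("wrist");im=grab_frame("wrist");print(s['time_s'],s['tcp_pos'],s['tcp_rot'][:,0],s['q'].round(3))
cv2.imwrite(f"pics/w{n}.png",im);pickle.dump((s,c),open(f"w{n}.pkl","wb"))
if len(sys.argv)>2:
    x0,y0,x1,y1,k=map(int,sys.argv[2:7]);crop(im,x0,y0,x1,y1,k,f"w{n}_c.png")
E
python3 snap.py C
```

```text
3.5 [0.44143156 0.29941383 0.26971367] [0.92532064 0.37918258 0.00151108] [ 0.383  0.005  1.886 -0.     1.249  1.565]
```

View pics/wC.png

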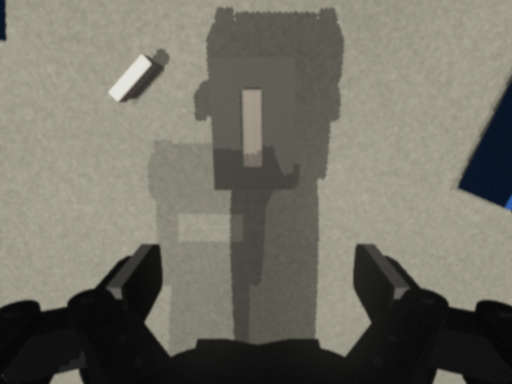

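Request:
{"fn": "move_arm", "kwargs": {
  "commands": [
    [85, [1.5, 0, 2], [0, 0, 0]],
    [85, [1.5, 0, 2], [0, 0, 0]],
    [85, [1.5, 0, 2], [0, 0, 0]]
  ]
}}

```text
time_s: 3.92
tcp_pos: [0.4763, 0.3137, 0.2196]
tcp_rot: [[0.926, 0.379, 0.0], [0.379, -0.926, 0.0], [0.0, 0.0, -1.0]]
force: [-0.4, 0.6, 0.4]
grip_width: 0.0848
```

```bash
python3 snap.py D 200 60 320 260 4;python3 - <<'E'
from h import *
crop(cv2.imread("pics/wC.png"),200,50,310,200,5,"wC_c.png")
E
```

```text
3.925 [0.47625132 0.31365813 0.21958832] [9.25537237e-01 3.78656327e-01 4.57189922e-04] [ 0.384  0.152  1.828 -0.     1.161  1.566]
```

View pics/wC_c.png

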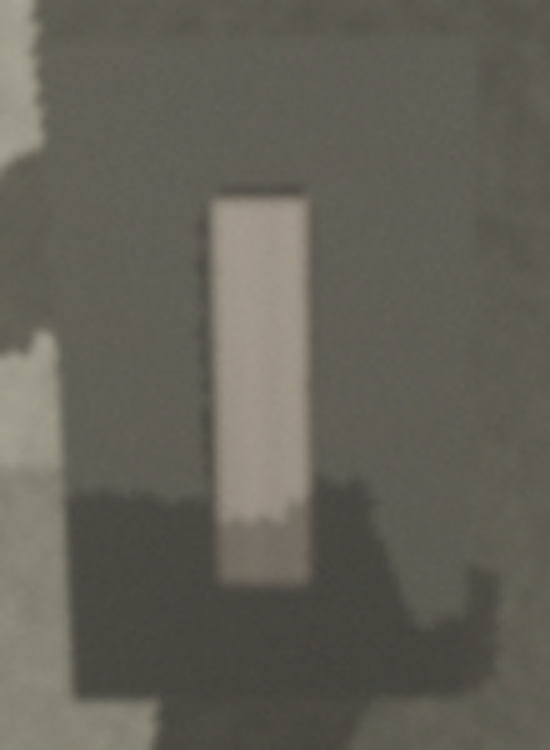

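View pics/wD_c.png

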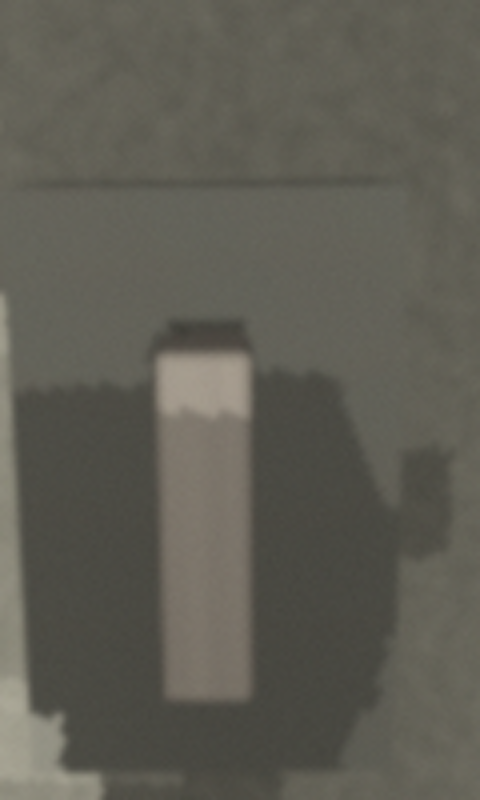

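```bash
python3 - <<'E'
from h import *
import pickle
A=pickle.load(open("wC.pkl","rb"))[1];s,B=pickle.load(open("wD.pkl","rb"))
P=lambda pts,x0,y0,k:[[x0+(x+.5)/k-.5,y0+(y+.5)/k-.5] for x,y in pts]
a=P([(211,198),(309,198),(312,584),(217,584)],200,50,5)
b=P([(155,351),(251,351),(252,700),(164,700)],200,60,4)
t=[tri(A,x,B,y) for x,y in zip(a,b)]
print("tri",np.round([x[0] for x in t],4).tolist(),[round(x[1]*1e3,1) for x in t])
for c,q in((A,a),(B,b)):
    p=onplane(c,q,.086)[:,:2]; m=p[:4].mean(0);d=p[0]+p[1]-p[2]-p[3]
    print(np.round(m,4),"yaw",np.arctan2(d[1],d[0]),np.linalg.norm(d)/2,np.linalg.norm(p[0]-p[1]))
R=s['tcp_rot'];print(np.arctan2(R[1,0],R[0,0]),(R.T@(np.r_[m,.136-.003]-s['tcp_pos']))/.025)
E
```

```text
tri [[0.5104, 0.3409, 0.082], [0.5161, 0.3269, 0.0818], [0.4618, 0.3041, 0.0851], [0.4561, 0.3181, 0.0851]] [np.float64(0.4), np.float64(0.1), np.float64(0.2), np.float64(0.0)]
[0.4861 0.3224] yaw 0.39551342158256764 0.05851614545111265 0.014638688625760081
[0.4865 0.3227] yaw 0.39598037135757697 0.05903510172308675 0.015076218425864006
0.38834413171387333 [ 0.51472404 -0.17961882  3.46375453]
```

Request:
{"fn": "move_arm", "kwargs": {
  "commands": [
    [60, [0.51, -0.18, 0.5], [0, 0, -0.05]],
    [60, [0.51, -0.18, 2.5], [0, 0, -0.05]],
    [50, [0.51, -0.18, 3.0], [0, 0, -0.05]],
    [50, [0.51, -0.18, 3.34], [0, 0, -0.05]],
    [50, [0.51, -0.18, 3.34], [0, 0, -0.05]],
    [10, [0.51, -0.18, 3.34], [0, 0, -0.05]],
    [10, [0.51, -0.18, 3.34], [0, 0, -0.05]],
    [10, [0.51, -0.18, 3.34], [0, 0, -0.05]],
    [10, [0.51, -0.18, 3.34], [0, 0, -0.05]],
    [10, [0.51, -0.18, 3.34], [0, 0, -0.05]],
    [10, [0.51, -0.18, 3.34], [0, 0, -0.05]]
  ]
}}

```text
time_s: 5.35
tcp_pos: [0.4866, 0.3238, 0.1368]
tcp_rot: [[0.922, 0.387, 0.002], [0.387, -0.922, 0.001], [0.002, 0.0, -1.0]]
force: [-1.1, -1.5, 6.1]
grip_width: 0.015
```

```bash
python3 snap.py E
```

```text
5.35 [0.48660179 0.32379706 0.13677082] [0.92228575 0.38650285 0.00213079] [ 0.393  0.301  1.824 -0.     1.014  1.567]
```

View pics/wE.png

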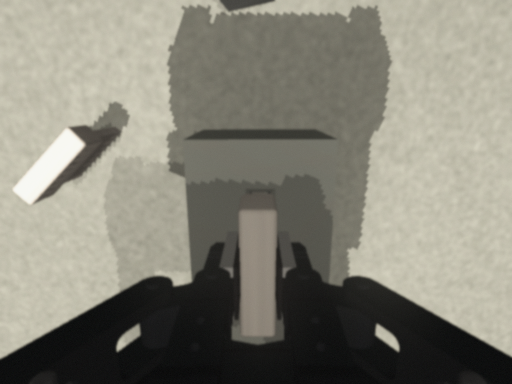

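Request:
{"fn": "move_arm", "kwargs": {
  "commands": [
    [10, [0, 0, -1], [0, 0, 0]],
    [10, [0, 0, -3], [0, 0, 0]],
    [10, [0, 0, -5.2], [0, 0, 0]],
    [10, [0, 0, -5.2], [0, 0, 0]],
    [10, [0, 0, -5.2], [0, 0, 0]]
  ]
}}

```text
time_s: 6.02
tcp_pos: [0.4852, 0.3232, 0.2644]
tcp_rot: [[0.922, 0.386, -0.002], [0.386, -0.922, -0.001], [-0.002, -0.0, -1.0]]
force: [-0.6, -0.4, -2.2]
grip_width: 0.015
```

```bash
python3 snap.py F 180 160 340 380 3;python3 -c "
from h import *;print(state()['force'],state()['grip_width'],state()['torque'])
crop(grab_frame('scene'),280,100,480,300,4,'sF.png')"
```

```text
6.025 [0.48523419 0.3232373  0.2643874 ] [ 0.92233028  0.38639905 -0.00162385] [0.393 0.129 1.765 0.    1.248 1.567]
[-0.47328884 -0.5216161  -1.97111111] 0.014623633573393299 [0.0121303  0.07802527 0.04941395]
```

View pics/wF_c.png

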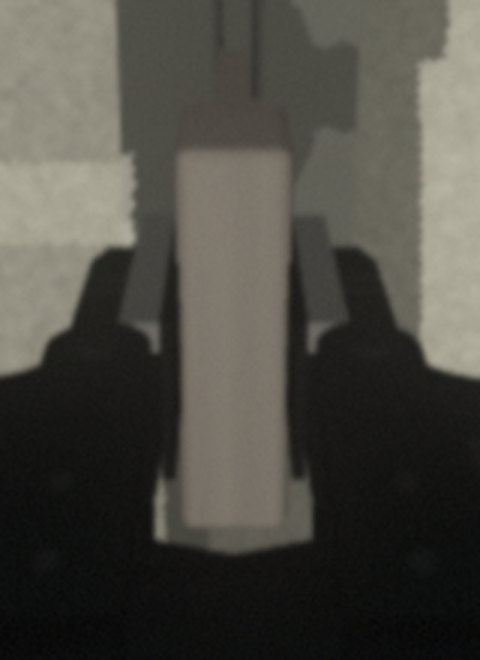

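View pics/sF.png

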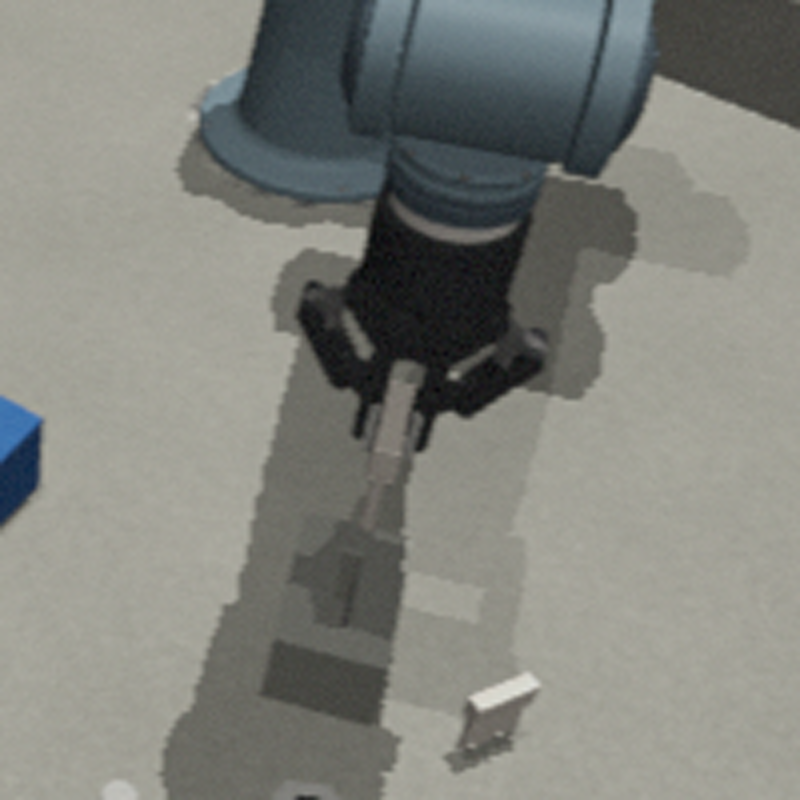

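```bash
python3 - <<'E'
from h import *
import pickle
s,c=pickle.load(open("wF.pkl","rb"))
P=lambda pts,x0,y0,k:[[x0+(x+.5)/k-.5,y0+(y+.5)/k-.5] for x,y in pts]
q=P([(178,150),(290,150),(286,526),(184,526)],180,160,3)
R=s['tcp_rot'];p0=s['tcp_pos']
o,d=ray(c,q);o=R.T@(o-p0);d=d@R
for z in(.045,.048,.0508,.054):
    p=o+d*((z-o[2])/d[:,2])[:,None];m=p.mean(0);dd=p[0]+p[1]-p[2]-p[3]
    print(z,m.round(4),"len",np.linalg.norm(dd)/2,"w",np.linalg.norm(p[0]-p[1]),np.linalg.norm(p[2]-p[3]),"yaw in tool",np.arctan2(dd[1],dd[0]))
gx,gy=0.0,0.0
yaw=np.arctan2(R[1,0],R[0,0]);print("yaw",yaw)
E
```

```text
0.045 [ 0.0032 -0.0002  0.045 ] len 0.055539128250432154 w 0.013974151095338564 0.014299144781267552 yaw in tool -0.0019676347913245543
0.048 [ 0.0014 -0.0002  0.048 ] len 0.056987385682419234 w 0.014338545871005155 0.014672014204193161 yaw in tool -0.001967634791324576
0.0508 [-0.0002 -0.0002  0.0508] len 0.0583390926189405 w 0.014678647661627308 0.015020025665590391 yaw in tool -0.0019676347913245664
0.054 [-0.002  -0.0002  0.054 ] len 0.05988390054639337 w 0.01506733542233834 0.01541775305004437 yaw in tool -0.0019676347913245517
yaw 0.3967247550323092
```

Request:
{"fn": "move_arm", "kwargs": {
  "commands": [
    [10, [-2.25, 17.26, 0], [0, 0, 2.31]],
    [10, [-2.25, 17.26, 0], [0, 0, 2.31]],
    [10, [-2.25, 17.26, 0], [0, 0, 2.31]],
    [10, [-2.25, 17.26, 0], [0, 0, 2.31]],
    [10, [-2.25, 17.26, 0], [0, 0, 2.31]],
    [10, [-2.25, 17.26, 0], [0, 0, 2.31]],
    [10, [-2.25, 17.26, 0], [0, 0, 2.31]],
    [10, [-2.25, 17.26, 0], [0, 0, 2.31]],
    [10, [-2.25, 17.26, 0], [0, 0, 2.31]],
    [10, [-2.25, 17.26, 0], [0, 0, 2.31]],
    [10, [-2.25, 17.26, 0], [0, 0, 2.31]]
  ]
}}

```text
time_s: 7.5
tcp_pos: [0.6004, -0.095, 0.2652]
tcp_rot: [[0.997, 0.076, -0.0], [0.076, -0.997, 0.0], [-0.0, -0.0, -1.0]]
force: [-0.1, -1.4, -1.0]
grip_width: 0.0147
```

```bash
python3 snap.py G; python3 - <<'E'
from h import *
s=state();R=s['tcp_rot'];print(np.arctan2(R[1,0],R[0,0]),R.T@(np.array([.5999,-.0965,.15])-s['tcp_pos'])/.025,s['force'])
E
```

```text
7.5 [ 0.60044437 -0.09503459  0.26516372] [ 9.97121431e-01  7.58200079e-02 -4.21243882e-04] [-0.343  0.185  1.701  0.     1.256  1.152]
0.07573344574782526 [-0.02794277  0.04991833  4.61227486] [-0.21757873  0.14855268 -1.03684408]
```

View pics/wG.png

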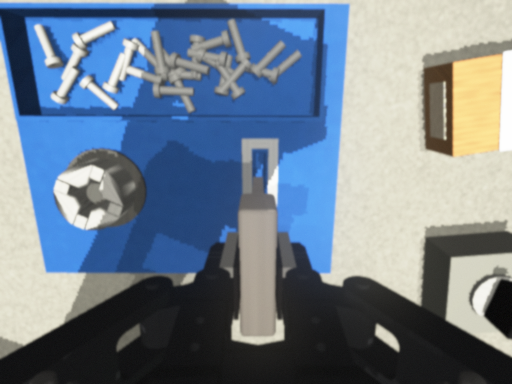

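Request:
{"fn": "move_arm", "kwargs": {
  "commands": [
    [10, [-0.03, 0.05, 1.3], [0, 0, 0.02]],
    [10, [-0.03, 0.05, 2.5], [0, 0, 0.02]],
    [10, [-0.03, 0.05, 2.65], [0, 0, 0.02]],
    [10, [-0.03, 0.05, 2.65], [0, 0, 0.02]]
  ]
}}

```text
time_s: 8.05
tcp_pos: [0.6004, -0.0974, 0.1999]
tcp_rot: [[0.997, 0.072, 0.001], [0.072, -0.997, -0.0], [0.001, 0.0, -1.0]]
force: [-0.1, 0.1, -0.9]
grip_width: 0.015
```

```bash
python3 snap.py H 210 100 310 300 4; python3 - <<'E'
from h import *
s=state();R=s['tcp_rot'];print(np.arctan2(R[1,0],R[0,0]),R.T@(np.array([.5999,-.0965,.1465])-s['tcp_pos'])/.025,s['force'])
E
```

```text
8.05 [ 0.60038471 -0.09738807  0.19994699] [9.97417687e-01 7.18134786e-02 8.84621108e-04] [-0.347  0.261  1.74   0.     1.139  1.152]
0.07186830530221214 [-0.03696048 -0.04804518  2.16913144] [ 0.01697602  0.7129124  -0.62327387]
```

View pics/wH_c.png

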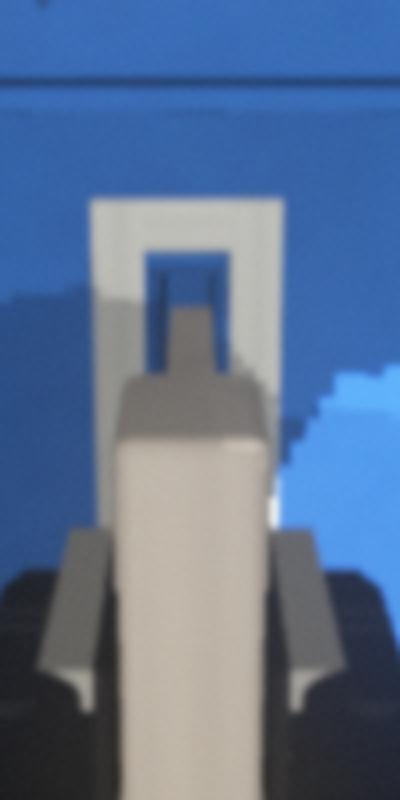

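Request:
{"fn": "move_arm", "kwargs": {
  "commands": [
    [10, [-0.04, -0.03, 0.4], [0, 0, 0]],
    [10, [-0.04, -0.03, 0.8], [0, 0, 0]],
    [10, [-0.04, -0.03, 1.2], [0, 0, 0]],
    [10, [-0.04, -0.03, 1.2], [0, 0, 0]]
  ]
}}

```text
time_s: 8.6
tcp_pos: [0.5987, -0.0968, 0.168]
tcp_rot: [[0.997, 0.071, -0.001], [0.071, -0.997, 0.001], [-0.001, -0.001, -1.0]]
force: [0.6, -0.7, -1.1]
grip_width: 0.0147
```

Request:
{"fn": "move_arm", "kwargs": {
  "commands": [
    [10, [0, 0, 0.4], [0, 0, 0]],
    [10, [0, 0, 0.8], [0, 0, 0]],
    [10, [0, 0, 0.95], [0, 0, 0]],
    [10, [0, 0, 0.95], [0, 0, 0]]
  ]
}}

```text
time_s: 9.1
tcp_pos: [0.599, -0.0968, 0.1468]
tcp_rot: [[0.997, 0.072, -0.002], [0.072, -0.997, 0.0], [-0.001, -0.0, -1.0]]
force: [-3.9, 2.5, 10.3]
grip_width: 0.0146
```

Request:
{"fn": "move_arm", "kwargs": {
  "commands": [
    [40, [0, 0, 0], [0, 0, 0]],
    [40, [0, 0, 0], [0, 0, 0]],
    [40, [0, 0, 0], [0, 0, 0]],
    [40, [0, 0, 0], [0, 0, 0]],
    [40, [0, 0, -1], [0, 0, 0]],
    [40, [0, 0, -3], [0, 0, 0]],
    [40, [0, 0, -3.2], [0, 0, 0]],
    [40, [0, 0, -3.2], [0, 0, 0]]
  ]
}}

```text
time_s: 10.1
tcp_pos: [0.5989, -0.0969, 0.2254]
tcp_rot: [[0.997, 0.071, 0.0], [0.071, -0.997, -0.0], [0.0, 0.0, -1.0]]
force: [1.4, -0.5, -0.3]
grip_width: 0.0405
```

```bash
python3 snap.py I; python3 - <<'E'
from h import *
crop(grab_frame("scene"),160,150,310,270,5,"sI.png")
E
```

```text
10.1 [ 0.59892935 -0.09687879  0.22543581] [9.97447465e-01 7.14034023e-02 3.28865699e-04] [-0.347  0.226  1.731 -0.     1.184  1.152]
```

View pics/wI.png

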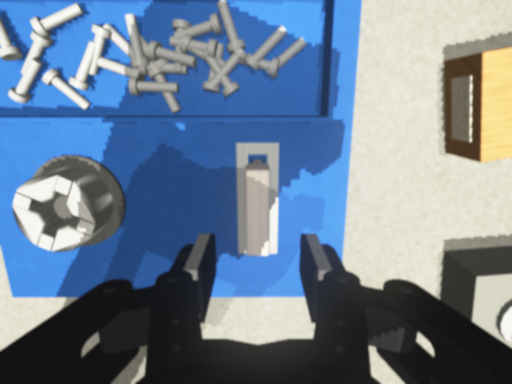

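View pics/sI.png

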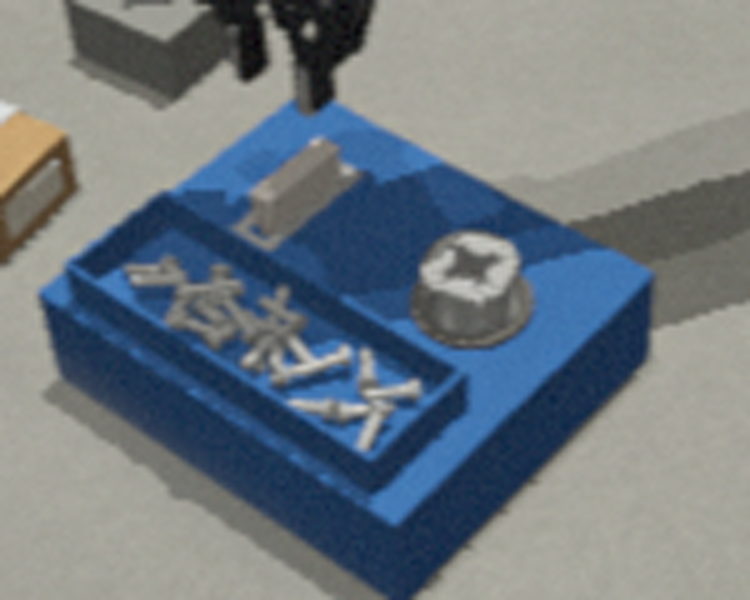

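```bash
python3 - <<'E'
from h import *
import pickle
s,c=pickle.load(open("wI.pkl","rb"))
im=cv2.imread("pics/wI.png");crop(im,220,130,300,270,5,"wI_c.png")
for z in (.096,.106):
  pts=[]
  for a,b in((.03,.008),(.03,-.008),(-.03,-.008),(-.03,.008)):
    y=.0735;pts.append([.5999+a*np.cos(y)-b*np.sin(y),-.0965+a*np.sin(y)+b*np.cos(y),z])
  print(z,((proj(c,pts)-[220,130])*5).round(0).tolist())
E
```

```text
0.096 [[126.0, 182.0], [254.0, 181.0], [250.0, 619.0], [131.0, 620.0]]
0.106 [[123.0, 198.0], [257.0, 197.0], [253.0, 654.0], [129.0, 654.0]]
```

View pics/wI_c.png

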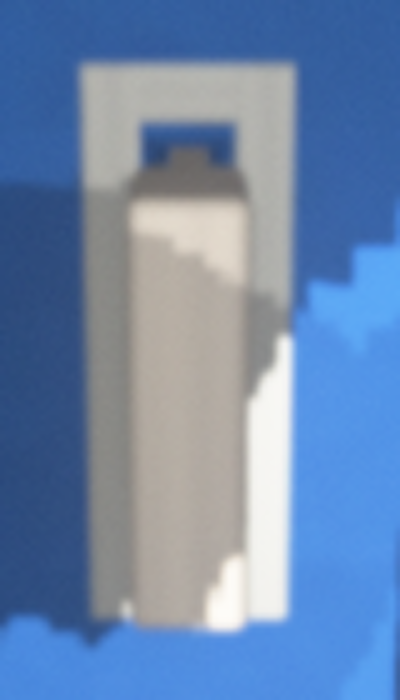

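```bash
python3 - <<'E'
from h import *
import pickle
s,c=pickle.load(open("wI.pkl","rb"))
y=.0735
for z in (.07,.073,.076):
  pts=[[.5999+a*np.cos(y),-.0965+a*np.sin(y),z] for a in (.0283,)]
  pts+= [[.5999+a*np.cos(y),-.0965+a*np.sin(y),z+.026] for a in (.0283,-.0317)]
  print(z,((proj(c,pts)-[220,130])*5).round(0).tolist())
print(((proj(c,[[.5999+.0333*np.cos(y),-.0965+.0333*np.sin(y),.07]])-[220,130])*5))
E
```

```text
0.07 [[189.0, 158.0], [190.0, 195.0], [191.0, 631.0]]
0.073 [[189.0, 162.0], [190.0, 200.0], [191.0, 641.0]]
0.076 [[189.0, 166.0], [190.0, 205.0], [191.0, 652.0]]
[[189.0901784  122.95121553]]
```

Request:
{"fn": "move_arm", "kwargs": {
  "commands": [
    [0, [0, 0, 0], [0, 0, 0]],
    [0, [0, 0, 0.5], [0, 0, 0]],
    [0, [0, 0, 1.0], [0, 0, 0]],
    [0, [0, 0, 1.8], [0, 0, 0]],
    [0, [0, 0, 2.1], [0, 0, 0]],
    [0, [0, 0, 2.3], [0, 0, 0]],
    [0, [0, 0, 2.35], [0, 0, 0]],
    [0, [0, 0, 2.35], [0, 0, 0]]
  ]
}}

```text
time_s: 11.2
tcp_pos: [0.5986, -0.0968, 0.1686]
tcp_rot: [[0.997, 0.072, -0.003], [0.072, -0.997, 0.0], [-0.003, -0.001, -1.0]]
force: [-10.6, 2.7, 13.7]
grip_width: 0.0002
```

Request:
{"fn": "move_arm", "kwargs": {
  "commands": [
    [85, [0, 0, -2], [0, 0, 0]],
    [85, [-1.2, 1.8, -4.2], [0, 0, 0]],
    [85, [-6.3, 9, -4.2], [0, 0, 0]],
    [85, [-6.3, 9, -4.2], [0, 0, 0]],
    [85, [-6.3, 9, -4.2], [0, 0, 0]],
    [85, [-6.3, 9, -4.2], [0, 0, 0]],
    [85, [-6.3, 9, -4.2], [0, 0, 0]],
    [85, [-6.3, 9, -4.2], [0, 0, 0]],
    [85, [-6.3, 9, -4.2], [0, 0, 0]]
  ]
}}

```text
time_s: 12.32
tcp_pos: [0.4585, -0.3315, 0.2715]
tcp_rot: [[0.997, 0.073, -0.0], [0.073, -0.997, 0.0], [-0.0, -0.0, -1.0]]
force: [0.9, 0.5, -0.2]
grip_width: 0.0852
```

```bash
python3 snap.py J
```

```text
12.325 [ 0.45851408 -0.33154459  0.27150661] [ 9.97327679e-01  7.30581948e-02 -1.33999769e-05] [-0.826  0.081  1.804  0.     1.257  0.671]
```

View pics/wJ.png

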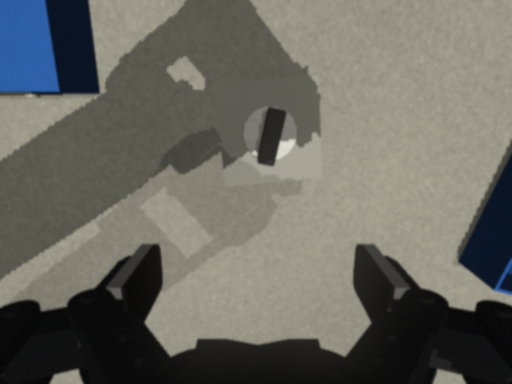

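Key at about px (271,135). I'll take a second, closer view for triangulation.

Request:
{"fn": "move_arm", "kwargs": {
  "commands": [
    [85, [1.5, 0.3, 2], [0, 0, 0]],
    [85, [1.5, 0.3, 2], [0, 0, 0]],
    [85, [1.5, 0.3, 2], [0, 0, 0]]
  ]
}}

```text
time_s: 12.75
tcp_pos: [0.4962, -0.3369, 0.2222]
tcp_rot: [[0.997, 0.073, 0.0], [0.073, -0.997, -0.0], [0.0, 0.0, -1.0]]
force: [0.2, 0.1, 0.2]
grip_width: 0.0849
```

```bash
python3 snap.py K 210 110 330 260 5;python3 - <<'E'
from h import *
crop(cv2.imread("pics/wJ.png"),230,90,320,180,6,"wJ_c.png")
E
```

```text
12.75 [ 0.49623382 -0.33689287  0.22222532] [9.97354635e-01 7.26891007e-02 1.61102634e-04] [-0.785  0.215  1.751 -0.     1.176  0.713]
```

View pics/wJ_c.png

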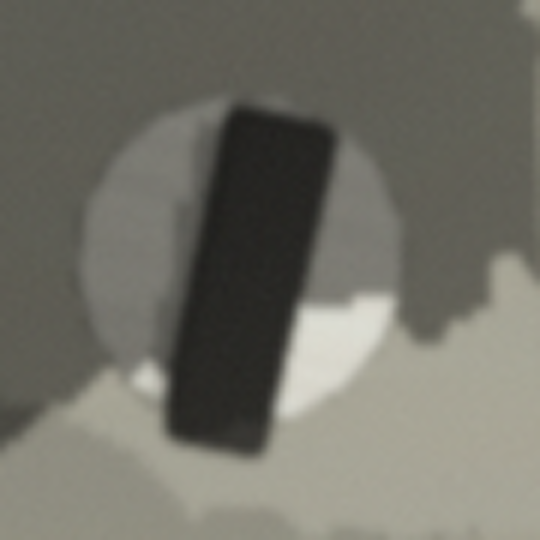

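View pics/wK_c.png

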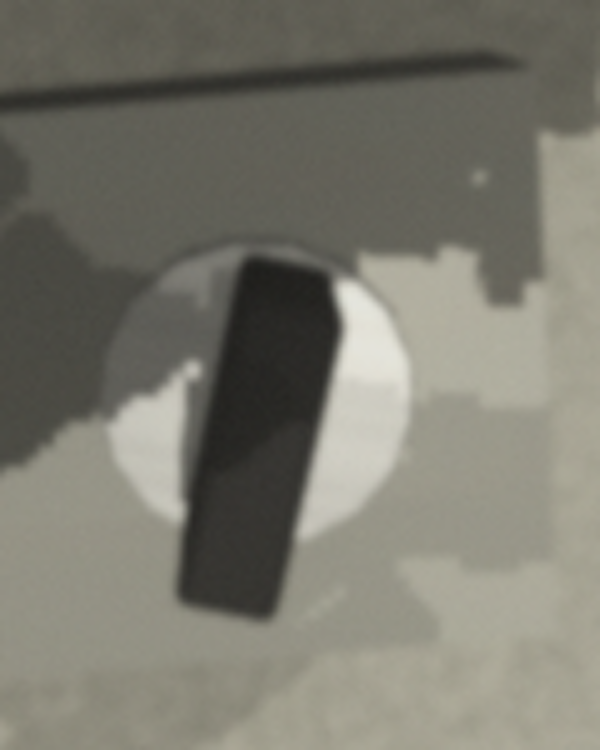

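```bash
python3 - <<'E'
from h import *
import pickle
A=pickle.load(open("wJ.pkl","rb"))[1];s,B=pickle.load(open("wK.pkl","rb"))
P=lambda pts,x0,y0,k:[[x0+(x+.5)/k-.5,y0+(y+.5)/k-.5] for x,y in pts]
a=P([(232,103),(336,128),(265,458),(166,432),(241,257)],230,90,6)
b=P([(241,306),(341,325),(272,620),(178,603),(257,393)],210,110,5)
t=[tri(A,x,B,y) for x,y in zip(a,b)]
print("tri",np.round([x[0] for x in t],4).tolist(),[round(x[1]*1e3,1) for x in t])
for c,q in((A,a),(B,b)):
    p=onplane(c,q[:4],.09)[:,:2]; m=p[:4].mean(0);d=p[0]+p[1]-p[2]-p[3]
    print(np.round(m,4),"yaw",np.arctan2(d[1],d[0]),np.linalg.norm(d)/2,np.linalg.norm(p[0]-p[1]),np.linalg.norm(p[2]-p[3]),"flange",onplane(c,[q[4]],.056).round(4))
print(np.arctan2(s['tcp_rot'][1,0],s['tcp_rot'][0,0]))
E
```

```text
tri [[0.5252, -0.3341, 0.0974], [0.5232, -0.347, 0.095], [0.4802, -0.3421, 0.0879], [0.4834, -0.329, 0.0919], [0.5034, -0.3384, 0.0555]] [np.float64(0.5), np.float64(0.1), np.float64(0.4), np.float64(0.2), np.float64(0.1)]
[ 0.503  -0.3381] yaw -0.1236696594007318 0.04263708753169417 0.013429225713014952 0.013454654907824512 flange [[ 0.5034 -0.3383  0.056 ]]
[ 0.5024 -0.3382] yaw -0.1349758109001005 0.041427310902040874 0.013008027815491392 0.012848755367203226 flange [[ 0.5035 -0.3385  0.056 ]]
0.07275326559509071
```

Request:
{"fn": "move_arm", "kwargs": {
  "commands": [
    [60, [0.27, 0.07, 0], [0, 0, 1.0]],
    [60, [0.27, 0.07, 0.8], [0, 0, 1.42]],
    [50, [0.27, 0.07, 2.6], [0, 0, 1.42]],
    [50, [0.27, 0.07, 3.4], [0, 0, 1.42]],
    [50, [0.27, 0.07, 3.55], [0, 0, 1.42]],
    [50, [0.27, 0.07, 3.55], [0, 0, 1.42]],
    [8, [0.27, 0.07, 3.55], [0, 0, 1.42]],
    [8, [0.27, 0.07, 3.55], [0, 0, 1.42]],
    [8, [0.27, 0.07, 3.55], [0, 0, 1.42]],
    [8, [0.27, 0.07, 3.55], [0, 0, 1.42]],
    [8, [0.27, 0.07, 3.55], [0, 0, 1.42]]
  ]
}}

```text
time_s: 14.18
tcp_pos: [0.5033, -0.3392, 0.1342]
tcp_rot: [[0.992, -0.126, 0.002], [-0.126, -0.992, -0.001], [0.002, 0.001, -1.0]]
force: [0.9, -0.7, 6.0]
grip_width: 0.0127
```

```bash
python3 snap.py L
```

```text
14.175 [ 0.50331704 -0.33920264  0.13416452] [ 0.99196929 -0.12646781  0.00168138] [-0.78   0.351  1.766  0.     1.023  0.918]
```

View pics/wL.png

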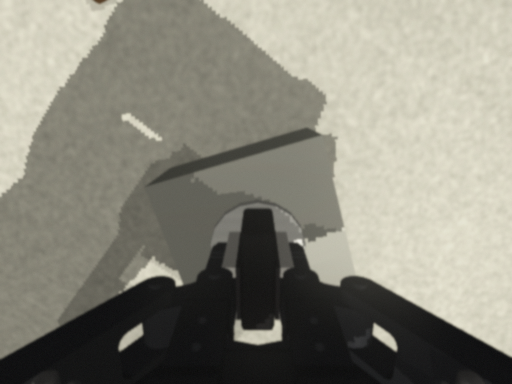

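Request:
{"fn": "move_arm", "kwargs": {
  "commands": [
    [8, [0, 0, -1], [0, 0, 0]],
    [8, [0, 0, -3], [0, 0, 0]],
    [8, [0, 0, -5.2], [0, 0, 0]],
    [8, [0, 0, -5.2], [0, 0, 0]],
    [8, [0, 0, -5.2], [0, 0, 0]]
  ]
}}

```text
time_s: 14.85
tcp_pos: [0.5023, -0.3382, 0.2618]
tcp_rot: [[0.992, -0.126, -0.001], [-0.126, -0.992, 0.001], [-0.001, -0.001, -1.0]]
force: [0.1, 0.3, -1.3]
grip_width: 0.0126
```

```bash
python3 snap.py M 180 160 340 380 3; python3 - <<'E'
from h import *
s=state();R=s['tcp_rot'];y=np.arctan2(R[1,0],R[0,0]);print(y,s['force'],s['grip_width'])
d=R.T@(np.array([.5904,.0336,s['tcp_pos'][2]])-s['tcp_pos'])/.025
print("shift",d,"turn units",-np.degrees(-.352-y)/8)
E
```

```text
14.85 [ 0.50226641 -0.33818127  0.2618113 ] [ 0.99197868 -0.1263973  -0.00142488] [-0.78   0.184  1.709 -0.     1.25   0.918]
-0.12683261118285155 [-0.52804783  0.0932321  -1.83568093] 0.013160139117957367
shift [  1.62853824 -15.18784759   0.02941312] turn units 1.6126426329004768
```

View pics/wM_c.png

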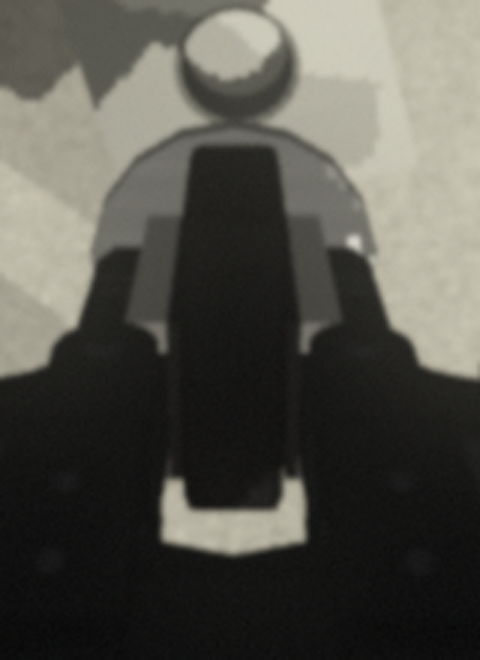

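```bash
python3 - <<'E'
from h import *
import pickle
s,c=pickle.load(open("wM.pkl","rb"))
P=lambda pts,x0,y0,k:[[x0+(x+.5)/k-.5,y0+(y+.5)/k-.5] for x,y in pts]
R=s['tcp_rot'];p0=s['tcp_pos']
def tl(q,z):
    o,d=ray(c,q);o=R.T@(o-p0);d=d@R
    return o+d*((z-o[2])/d[:,2])[:,None]
print("wing top front L,R, rear R,L", tl(P([(175,320),(300,320),(281,508),(186,508)],180,160,3),.0842-.04).round(4).tolist())
f=tl(P([(237,127),(190,136),(284,136),(130,170),(340,170)],180,160,3),.0842-.006);print("flange top",f.round(4).tolist())
# circle centre x given r=.024, least squares
from scipy.optimize import least_squares
r=least_squares(lambda v:np.hypot(f[:,0]-v[0],f[:,1]-v[1])-.024,[0,0]);print(r.x,r.fun)
E
```

```text
wing top front L,R, rear R,L [[0.0076, -0.0086, 0.0442], [0.0075, 0.0077, 0.0442], [-0.0213, 0.0056, 0.0442], [-0.0213, -0.0075, 0.0442]]
flange top [[0.0233, -0.0003, 0.0782], [0.0218, -0.0079, 0.0782], [0.0218, 0.0072, 0.0782], [0.0161, -0.0176, 0.0782], [0.016, 0.0163, 0.0782]]
[-0.00086984 -0.00063448] [ 2.04996157e-04 -1.71271000e-04 -5.30689783e-06  1.12078228e-05
 -6.32627370e-05]
```

Request:
{"fn": "move_arm", "kwargs": {
  "commands": [
    [8, [1.67, -15.16, 0], [0, 0, 1.61]],
    [8, [1.67, -15.16, 0], [0, 0, 1.61]],
    [8, [1.67, -15.16, 0], [0, 0, 1.61]],
    [8, [1.67, -15.16, 0], [0, 0, 1.61]],
    [8, [1.67, -15.16, 0], [0, 0, 1.61]],
    [8, [1.67, -15.16, 0], [0, 0, 1.61]],
    [8, [1.67, -15.16, 0], [0, 0, 1.61]],
    [8, [1.67, -15.16, 0], [0, 0, 1.61]],
    [8, [1.67, -15.16, 0], [0, 0, 1.61]],
    [8, [1.67, -15.16, 0], [0, 0, 1.61]],
    [8, [1.67, -15.16, 0], [0, 0, 1.61]]
  ]
}}

```text
time_s: 16.27
tcp_pos: [0.592, 0.0311, 0.2629]
tcp_rot: [[0.938, -0.346, 0.0], [-0.346, -0.938, -0.0], [0.0, 0.0, -1.0]]
force: [-0.4, 0.2, -0.7]
grip_width: 0.0128
```

```bash
python3 snap.py N 160 60 360 260 4; python3 - <<'E'
from h import *
crop(grab_frame("scene"),160,130,310,250,5,"sN.png")
s=state();R=s['tcp_rot'];y=np.arctan2(R[1,0],R[0,0]);print(y,s['force'],s['grip_width'])
off=R@np.array([-.0009,-.0006,0])
d=R.T@(np.array([.5904,.0336,.184])-off-s['tcp_pos'])/.025
print("shift",d,"turn units",-np.degrees(-.352-y)/8)
E
```

```text
16.275 [0.59202984 0.03111977 0.26294245] [ 9.38310121e-01 -3.45794892e-01  1.01486800e-04] [-0.139  0.153  1.742 -0.     1.247  1.785]
-0.3525692789503212 [-0.02226729 -0.58296575 -1.08008418] 0.013210673848309647
shift [-0.05585181 -0.0332735   3.15850092] turn units -0.004077160152380424
```

View pics/wN_c.png

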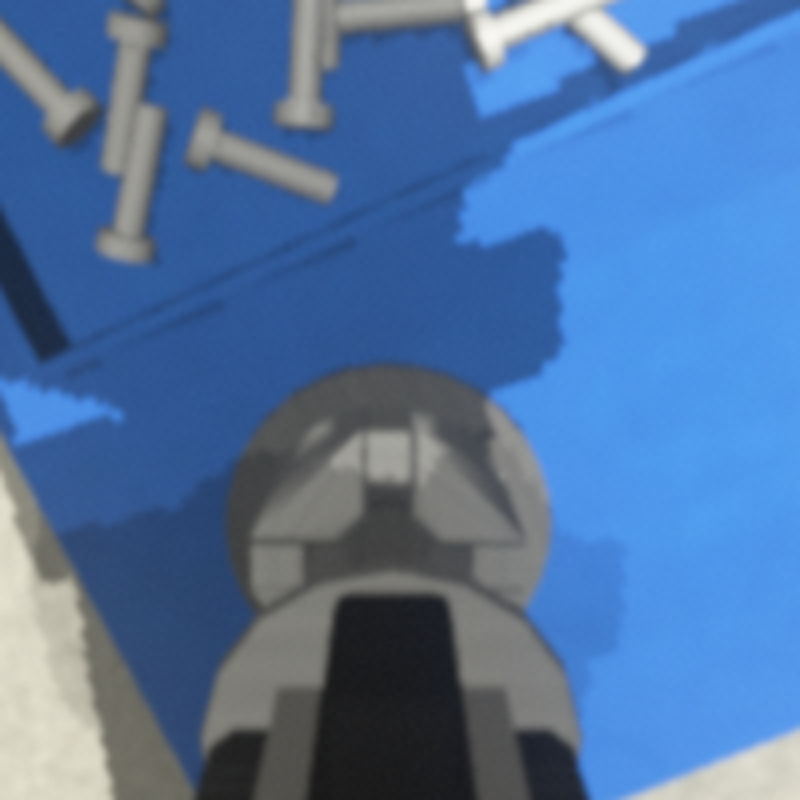

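View pics/sN.png

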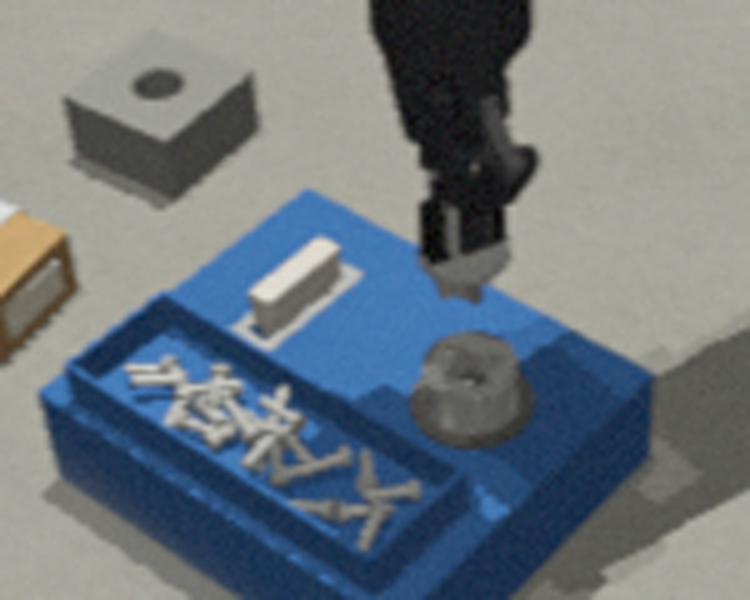

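Request:
{"fn": "move_arm", "kwargs": {
  "commands": [
    [8, [-0.05, -0.03, 1], [0, 0, 0]],
    [8, [-0.05, -0.03, 1.8], [0, 0, 0]],
    [8, [-0.05, -0.03, 1.95], [0, 0, 0]],
    [8, [-0.05, -0.03, 1.95], [0, 0, 0]],
    [8, [-0.05, -0.03, 1.95], [0, 0, 0]]
  ]
}}

```text
time_s: 17.0
tcp_pos: [0.5917, 0.0331, 0.2152]
tcp_rot: [[0.939, -0.344, 0.002], [-0.344, -0.939, -0.0], [0.002, -0.0, -1.0]]
force: [-0.4, 0.0, -1.5]
grip_width: 0.0131
```

```bash
python3 snap.py O 200 130 320 330 4; python3 - <<'E'
from h import *
crop(grab_frame("scene"),220,160,300,240,7,"sO.png")
s=state();R=s['tcp_rot'];y=np.arctan2(R[1,0],R[0,0]);print(y,s['force'],s['grip_width'])
off=R@np.array([-.0009,-.0003,0])
d=R.T@(np.array([.5904,.0336,.1842])-off-s['tcp_pos'])/.025
print("shift",d,"turn units",-np.degrees(-.352-y)/8)
E
```

```text
17.0 [0.59174072 0.03308412 0.21516723] [ 0.93880887 -0.34443413  0.0017448 ] [-0.135  0.207  1.774 -0.     1.159  1.787]
-0.3516121993280084 [-0.06415979 -0.3397861  -0.40576979] 0.01270005393161399
shift [-0.01987969  0.01231836  1.23576887] turn units 0.0027774177246817494
```

View pics/wO_c.png

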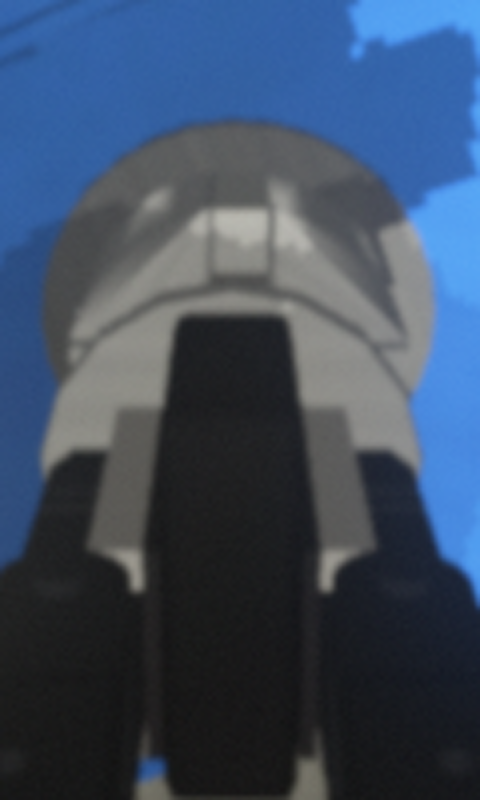

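View pics/sO.png

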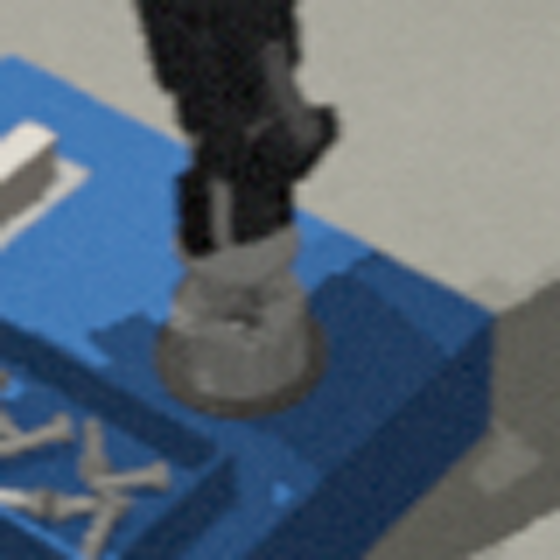

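```bash
python3 - <<'E'
from h import *
import pickle
from scipy.optimize import least_squares
P=lambda pts,x0,y0,k:[[x0+(x+.5)/k-.5,y0+(y+.5)/k-.5] for x,y in pts]
def go(n,fl,kw,x0,y0,k):
    s,c=pickle.load(open(f"w{n}.pkl","rb"));R=s['tcp_rot'];p0=s['tcp_pos']
    o,d=ray(c,P(fl,x0,y0,k));o=R.T@(o-p0);d=d@R
    f=o+d*((.0842-.006-o[2])/d[:,2])[:,None]
    r=least_squares(lambda v:np.hypot(f[:,0]-v[0],f[:,1]-v[1])-.024,[0,0]);print(n,"flange in tool",r.x,np.abs(r.fun).max())
    w=onplane(c,P(kw,x0,y0,k),.1);t=(w-p0)@R;print("  keyway pts world",w.round(4).tolist(),"tool",t.round(4).tolist())
    h=R.T@(np.array([.5904,.0336,.1])-p0);print("  hub from A/B in tool",h.round(4))
go("N",[(393,572),(300,610),(480,606),(225,690),(565,690)],[(364,432),(411,432),(411,480),(366,480),(364,543),(413,543)],160,60,4)
go("O",[(231,288),(160,305),(305,305),(75,365),(393,365)],[(212,208),(270,208),(270,276),(212,276)],200,130,4)
E
```

```text
N flange in tool [-0.00264442 -0.00069784] 0.0014356996992577337
  keyway pts world [[0.6158, 0.0288, 0.1], [0.6129, 0.0207, 0.1], [0.6044, 0.0238, 0.1], [0.6073, 0.0316, 0.1], [0.5961, 0.0362, 0.1], [0.5929, 0.0276, 0.1]] tool [[0.0231, -0.0061, 0.1629], [0.0231, 0.0025, 0.1629], [0.0141, 0.0026, 0.1629], [0.0141, -0.0057, 0.1629], [0.002, -0.0062, 0.1629], [0.002, 0.003, 0.1629]]
  hub from A/B in tool [-0.0024 -0.0018  0.1629]
O flange in tool [-0.00096817 -0.00085908] 0.0002889801260497274
  keyway pts world [[0.616, 0.0284, 0.1], [0.6131, 0.0204, 0.1], [0.6032, 0.024, 0.1], [0.6062, 0.0321, 0.1]] tool [[0.0242, -0.004, 0.1152], [0.0242, 0.0046, 0.1152], [0.0137, 0.0046, 0.1152], [0.0137, -0.004, 0.1152]]
  hub from A/B in tool [-0.0016  0.      0.1152]
```

Request:
{"fn": "move_arm", "kwargs": {
  "commands": [
    [8, [-0.025, 0.04, 0.1], [0, 0, 0]],
    [8, [-0.025, 0.04, 0.25], [0, 0, 0]],
    [8, [-0.025, 0.04, 0.4], [0, 0, 0]],
    [8, [-0.025, 0.04, 0.55], [0, 0, 0]],
    [8, [-0.025, 0.04, 0.6], [0, 0, 0]]
  ]
}}

```text
time_s: 17.73
tcp_pos: [0.5901, 0.0325, 0.1988]
tcp_rot: [[0.939, -0.344, -0.0], [-0.344, -0.939, 0.0], [-0.0, 0.0, -1.0]]
force: [0.5, -0.6, -0.9]
grip_width: 0.0131
```

Request:
{"fn": "move_arm", "kwargs": {
  "commands": [
    [8, [0, 0, 0.2], [0, 0, 0]],
    [8, [0, 0, 0.4], [0, 0, 0]],
    [8, [0, 0, 0.55], [0, 0, 0]],
    [8, [0, 0, 0.65], [0, 0, 0]],
    [8, [0, 0, 0.7], [0, 0, 0]],
    [8, [0, 0, 0.7], [0, 0, 0]]
  ]
}}

```text
time_s: 18.48
tcp_pos: [0.5907, 0.0324, 0.1841]
tcp_rot: [[0.939, -0.344, 0.0], [-0.344, -0.939, -0.0], [0.0, 0.0, -1.0]]
force: [-7.4, 0.8, 15.0]
grip_width: 0.0131
```

```bash
python3 snap.py Q 200 130 320 330 4; python3 - <<'E'
from h import *
crop(grab_frame("scene"),220,160,300,240,7,"sQ.png")
s=state();print(s['force'],s['torque'],s['grip_width'],s['tcp_pos'])
E
```

```text
18.475 [0.59073575 0.0324099  0.18414713] [ 9.38905105e-01 -3.44175992e-01  3.00864339e-04] [-0.137  0.247  1.791 -0.     1.104  1.786]
[-6.70119213  0.93899438 15.0929881 ] [ 0.09553084  1.29108458 -0.0322069 ] 0.01275909698508638 [0.59072084 0.03241704 0.18415446]
```

View pics/wQ_c.png

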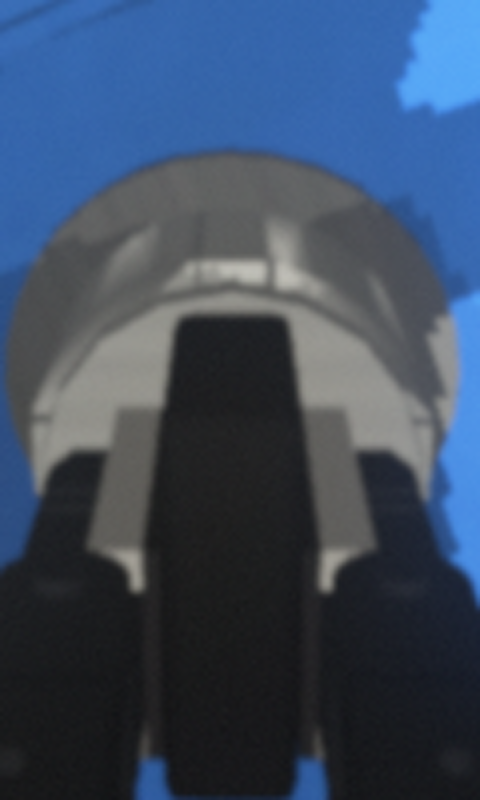

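View pics/sQ.png

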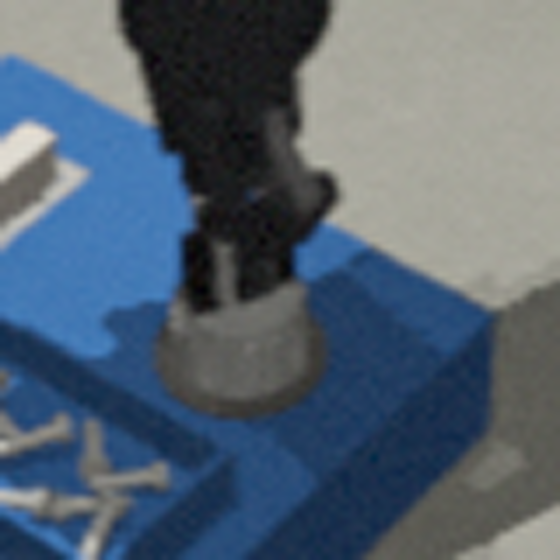

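Request:
{"fn": "move_arm", "kwargs": {
  "commands": [
    [8, [0, 0, 0.04], [0, 0, 0]],
    [8, [0, 0, 0.08], [0, 0, 0]],
    [8, [0, 0, 0.08], [0, 0, 0]],
    [8, [0, 0, 0.08], [0, 0, 0]],
    [8, [0, 0, 0.08], [0, 0, 0]]
  ]
}}

```text
time_s: 19.2
tcp_pos: [0.5908, 0.0325, 0.1841]
tcp_rot: [[0.939, -0.344, -0.0], [-0.344, -0.939, -0.0], [-0.0, 0.001, -1.0]]
force: [-13.6, 0.5, 25.9]
grip_width: 0.0128
```

```bash
python3 - <<'E'
from h import *
c=get_calibration("top");im=grab_frame("top");crop(im,90,110,430,250,2,"tEnd.png")
s=state();print(s['force'],s['grip_width'],s['tcp_pos'],s['joint_velocities'].round(4))
E
```

```text
[-13.44345428   0.88072049  25.93451648] 0.013357549788080538 [0.5908436  0.03245876 0.18409079] [ 0.0003  0.0008  0.0005 -0.0011  0.0005  0.0014]
```

View pics/tEnd.png

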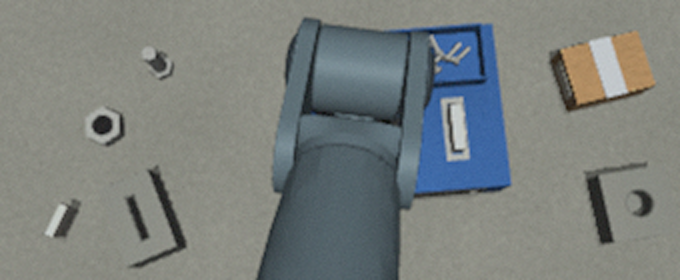

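The stop is hard: the force rose by 11 N with no movement. The gate is still in its slot and the bystanders haven't moved. I'm handing in.

```bash
python3 -c "
from station import job_done,state
print(job_done()); s=state(); print(s['time_s'],s['force'],s['tcp_pos'])"
```

```text
the job is handed in; nothing more can be done
None
the job is handed in; nothing more can be done
```

The gate is fully down in its slot and released. The drive key is meshed in the hub, fully home, and still held pressed down. I handed in at about 19.3 s of the 67 s; no verdict was reported.

- **Gate:** I slid the larger gate in until it seated with about 10 N, then let go. I then pressed on top with closed fingers, which put the bar top at 0.0956 m against 0.096 m expected, so it is flush. It sits about 1.7 mm off centre along the slot, within the 5 mm limit. One camera edge suggested it might be up to about 2 mm high, but the press check did not support that.
- **Key:** I turned it to −0.352 rad to match the hub keyways, and it went 9 mm into the hub without resistance. At the bottom the tool stood at 0.1841 m (expected 0.1842 m). Pressing harder raised the force from 15 N to 26 N with no further movement, so the flange is on the rim. A sideways force of about 13 N came with the final press, similar to what I saw when pressing the gate.
- **Bystanders:** In the last top view the bolt, nut and carton look unmoved.
- **Height check:** Triangulation put the gate's top at about 0.0835 m, against 0.086 m from the text. Heights on the key's wing scattered by up to 7 mm, while the slot, hub and key flange agreed to within 1–3 mm. I used the text's heights for both grasps, and they held.

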